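# Advance the tablet carousel to today's well

### The arm

A 7-joint arm with a two-finger parallel gripper is mounted at the origin on the work surface. World frame = base frame: x ahead of the robot, y to its left, z up, the work surface at z = 0. Lengths are in m, angles in rad, forces in N, time in s.
With the tool pointing down it reaches from about 0.35 to 0.9 m from the base axis. Payload 19.9 kg.
Tool frame: the origin (TCP) lies at the very end of the fingers, on their centre line; the grasp point (between the pads) lies 19 mm behind it; z points along the fingers, y is the direction in which the jaws open and shut (so a half turn about z gives the same grasp; the last joint's range is limited). The gripper opens to 85 mm and grips with 20 to 120 N. Pads are 22 mm wide; open, the fingers measure 114 mm over their backs; the gripper's body (76 mm by 85 mm) begins 54 mm behind the grasp point. The pads swing forward as they close: fully open they stand 13 mm farther back than shut.
Start: joints at [1.113, 0.417, -0.01, 1.614, 0.005, 1.111, -0.053], TCP at [0.252, -0.572, 0.231] pointing down, gripper open.
Joint ranges: [-2.81, 2.81], [-0.39, 2.02], [-1.27, 1.25], [0.06, 2.57], [-1.19, 4.33], [0.19, 2], [-2.82, 2.82]. Speed limits (rad/s): [1.89, 1.89, 2.39, 2.39, 3.01, 3.01, 3.01].

### API

Orientations are given as a 3x3 rotation matrix whose columns are the frame's x, y, z axes.
In Python, from workcell import env gives the robot as it stands. The module is installed in compiled form; this text tells all that it offers.
- The arm moves only by the tool send_rows, never from a script. Its argument "rows" is a list of rows, each an object of numbers: "x", "y", "z": the shift along the tool's x, y, z in mm; "yaw": the turn about the tool's z in degrees; "hand": the opening, from -1 (shut) to 1 (fully open), so that 0 is half open. In form: [{"x": .., "y": .., "z": .., "yaw": .., "hand": ..}, ...]. A call has 1 to 12 rows; each row shifts and turns the pose as measured when the row begins, along the tool's axes as they then stand; what a row does not reach is not made up. A row lasts 1/12 s, in which the tool goes at most 41.7 mm and 7.16 degrees, less where a joint would pass 70% of its speed; a pose out of reach is approached as far as the arm can. A call is refused whole if a number of a shift passes 41.7 or a number of a turn 7.16, either way. A call with a gripper value outside its range is refused whole. The fingers move at their own pace and stop on an object; "grip_force" is the grip in N (left out, the last holds). Time passes only in rows, so rows that do not move let the fingers close. It gives the time, the measured TCP pose, the force and the opening at its end, in the units of the state.
- env.read_state(): the state, without advancing time (a new reading comes with each control period).
- env.grab_frame(name): name is "side" or "top"; returns a dict with "frame" (420x560x3 uint8, blue, green, red), "range_z" (420x560 float32, m along the optical axis (not along the pixel's ray), 0 where there is no reading), "fovy" (degrees; the focal length in pixels is half the picture's height over the tangent of half this angle, whatever the lens; pixels are square), "cx", "cy" (the principal point, pixels), "extrinsics" (4x4, takes a point from camera to world coordinates). Camera axes: x right, y down, z forward; pixel columns grow to the right and rows downward; lengths in m; the calibration is good to about 2 mm. A picture is of the moment at which its call begins.
- env.finish_job(): hands the job in, once; it reports no verdict.
Trained networks look in a picture, given as the dict that the camera call returned (one of the last four; its "shot" number tells which), for a name from the list of things; names that differ only in an ending like _2 or _b are one class to them, and where a whole thing is asked for, a point or a joint stands for the part that bears it (a point fixed in the world has none). Each returns a list of dicts, best first, with "confidence" (0 to 1); they miss things now and then, are a little off and sometimes report something else, mostly with a low value. They report only what shows in the picture. A call takes as long as a camera call. They do not tell look-alikes from the thing itself.
- env.boxes_of(picture, name): "extent" ([left, top, width, height] in pixels, round what is visible of it).
- env.masks_of(picture, name): "region" (420x560 bool, what is visible of it) and "extent" ([left, top, width, height] in pixels, round what is visible of it).
- env.tip_of(picture, name): "position" ([row, column] in pixels: a listed point, or the origin of a listed thing).
The state is a dict: "clock": time; "qpos": joint angles; "joint_velocities": joint speeds; "effort": joint torques, N m; "tcp_pos": TCP position; "tcp_rot": TCP orientation; "wrist_force": force on the tool from outside, world axes, zero at the start; "ft_torque": the same for the moment, N m; "finger_gap": finger opening in m.
Only numpy, scipy, OpenCV 4.12 (cv2) and the standard library are available. Lean on these libraries where they do the work, as an engineer would, in place of code of your own. Each camera call takes 0.05 s, during which the arm holds its last target.

### The job

Flick the toothed wheel of the round tablet dispenser anticlockwise (seen from above) with a fingertip, one click at a time and letting it rest on each click, until the well that holds the two tablets rests on its click right over the spout; do not run past it. Do not pick up or shove the dispenser, leave the other things on the table alone, and finish with the hand clear.

Things in the scene. Friction and masses are not known exactly. Their poses are not given: they have to be found in the camera images.
- dispenser: loose white plastic dispenser, about 0.9 kg in all, on four rubber feet: a round housing 30 mm high, 98 mm across above a foot flange 120 mm across, 13 mm high. Origin: centre of its underside, on the wheel's axis; z up; -x points to the spout. A hub 22 mm across rises through the wheel to 52 mm above the table, with a small white fin on top (to 55 mm) aimed at the spout. A push of about 4 N on a lug can shift it
- wheel (a joint): angle of the grey star wheel about its upright axis, rad, growing anticlockwise seen from above; 0 = tablets over the spout. A click every 0.785 rad; pushed 0.5 rad on from a click it jumps to the next by itself; about 1.5 N at a lug does it. Starts at rest about -1.57, -2.36 or -3.14 (2, 3 or 4 clicks short), with a stop at -3.6, so it cannot go round the other way
- wheel_hub (a point): centre of the wheel's underside, turning with it. The wheel lies flat on the housing, 33 to 45 mm above the table: a disc 104 mm across, with 8 round dark wells 23 mm across on its top, centred 35 mm from the axis, one midway between each two lugs; the tablets' well lies on this point's -x axis
- lug (a point): outer end, half-way up, of the lug next anticlockwise of the tablets' well. 8 such thumb lugs every 45 degrees, 8 mm wide, 12 mm high (33 to 45 mm above the table), reaching out to 74 mm from the axis (the disc ends at 52 mm, the housing at 49 mm); a finger can hang down in the open gap between two lugs; only the flange and spout lie below
- tablets (a point): the point between the two round white tablets, 11 mm across and 4 mm thick, that lie side by side in one well of the wheel (all other wells are empty); 35 mm from the axis, 49 mm above the table; they are stuck fast and turn with the wheel
- spout (a point): top of the outer end of the dispenser's spout, a fixed tongue 28 mm wide, 99 mm from the axis, 24 mm above the table
- mug: blue enamel mug, 82 mm across, 85 mm high, handle to its +y; origin: centre of the underside. Leave alone
- jar: small empty glass jar, 64 mm across, 75 mm high; origin: centre of the underside. Leave alone
- mill: beechwood pepper mill, 56 mm across the foot, 168 mm high; origin: centre of the underside. Leave alone
- recipe_box: grey plastic recipe box with its lid clipped on, 116 x 166 x 98 mm; origin: centre of the underside. Leave alone
Not all that is in view belongs to the job. There is more than one size of the dispenser; the one meant has the size given above.

How it is judged:
On the way:
1. the wheel has come to the last click before the spout and rested there a moment (within 0.15 rad of -0.785, for 0.2 s) (value of joint wheel between -0.935 and -0.635 rad), for 0.2 s.
At the end, for the whole second after the job is handed in: the wheel rests within 0.12 rad of 0 (tablets over the spout), the dispenser stands flat (tilt under 0.05 rad) within 40 mm of where it began, and mug, jar, mill and recipe box are within 20 mm of where they began (value of joint wheel between -0.12 and 0.12 rad and velocity of joint wheel between -0.05 and 0.05 rad/s and distance of dispenser from where it was at the start of the episode below 0.04 m and angle between dispenser's own z axis and vertical below 0.05 rad and distance of each of mug, jar, mill, recipe_box from where it was at the start of the episode below 0.02 m); the robot touches nothing.
It fails at once if the wheel is run past the spout (more than 0.4 rad beyond 0) (value of joint wheel above 0.4 rad).
It fails at once if the dispenser is worked with the arm or the gripper's body in place of a finger (over 2 N) (contact force between the arm and dispenser above 2 N).
It fails at once if the dispenser is picked up (12 mm) or tipped (0.2 rad) (height (world z) of dispenser above 0.012 m or angle between dispenser's own z axis and vertical above 0.2 rad).
It fails at once if the dispenser is shoved more than 40 mm, or its spout end swung more than 60 mm (distance of dispenser from where it was at the start of the episode above 0.04 m or distance of spout from where it was at the start of the episode above 0.06 m).
It fails at once if mug, jar, mill or recipe box is moved more than 20 mm or lifted (distance of any of mug, jar, mill, recipe_box from where it was at the start of the episode above 0.02 m).
It also fails if it takes over 48 s, if anything falls off the work surface, if the arm or the gripper's body presses on something with over 40 N, if the wrist force passes 120 N, or if a joint passes its speed limit or range.

## Working session

There is one attempt and no reset: what is moved stays moved. The work goes in short steps, Python scripts to look and compute and a tool call to move; the robot and the scene stay as the last step left them, time stands still between calls to the robot, and variables do not carry over. Pictures are saved under pics/ and viewed, and the job is handed in when it is done.

Besides the shell and the picture viewer there is one more tool, called after "Call:" by a JSON object that holds its "api" and its "payload". send_rows: Moves the arm, as the interface text tells. Its arguments: {"type":"object","properties":{"rows":{"type":"array","items":{"type":"object","properties":{"x":{"type":"number"},"y":{"type":"number"},"z":{"type":"number"},"yaw":{"type":"number"},"hand":{"type":"number"}}}},"grip_force":{"type":"number"}},"required":["rows"]}

```bash
mkdir -p pics; cat > h.py <<'E'
import numpy as np, cv2
from workcell import env
def world(p,r,c,z=None):
    H,W=p["frame"].shape[:2]; f=H/2/np.tan(np.radians(p["fovy"])/2)
    T=np.array(p["extrinsics"]); d=np.array([(c-p["cx"])/f,(r-p["cy"])/f,1.0])
    if z is None:
        return T[:3,:3]@(d*p["range_z"][int(round(r)),int(round(c))])+T[:3,3]
    w=T[:3,:3]@d; return T[:3,3]+w*(z-T[2,3])/w[2]
def pix(p,X):
    H,W=p["frame"].shape[:2]; f=H/2/np.tan(np.radians(p["fovy"])/2)
    T=np.array(p["extrinsics"]); q=T[:3,:3].T@(np.array(X)-T[:3,3]); return q[1]/q[2]*f+p["cy"], q[0]/q[2]*f+p["cx"]
E
python3 - <<'E'
from h import *
s=env.read_state(); print(s["clock"],s["tcp_pos"],s["tcp_rot"],s["finger_gap"])
for n in ["top","side"]:
    p=env.grab_frame(n); cv2.imwrite(f"pics/{n}0.png",p["frame"])
    print(n,p["fovy"],np.round(p["extrinsics"],3).tolist())
    for k in ["dispenser","mug","jar","mill","recipe_box"]:
        print(k,[(b["extent"],round(b["confidence"],2)) for b in env.boxes_of(p,k)])
    for k in ["wheel_hub","tablets","spout","lug","dispenser","mug","jar","mill","recipe_box"]:
        print(k,[(np.round(b["position"],1).tolist(),round(b["confidence"],2)) for b in env.tip_of(p,k)])
E
```

```text
0.0 [ 0.25230314 -0.57145375  0.23067288] [[ 9.14792308e-01  4.03924139e-01 -5.68801255e-04]
 [ 4.03924526e-01 -9.14791729e-01  1.03400360e-03]
 [-1.02675669e-04 -1.17565132e-03 -9.99999304e-01]] 0.08533435040748978
top 48.394287690936935 [[0.024, -0.981, 0.191, 0.398], [-1.0, -0.025, -0.006, 0.107], [0.011, -0.191, -0.982, 1.085], [0.0, 0.0, 0.0, 1.0]]
dispenser [([331.8, 193.7, 59.3, 74.6], 0.91), ([319.1, 125.1, 42.8, 47.7], 0.89), ([408.6, 195.2, 107.6, 78.1], 0.85)]
mug [([164.9, 258.0, 55.0, 36.6], 0.96)]
jar [([189.5, 193.0, 32.4, 29.9], 0.7)]
mill [([187.5, 124.5, 30.0, 44.3], 0.93), ([188.7, 193.3, 31.4, 30.0], 0.49)]
recipe_box [([53.9, 167.3, 94.6, 74.5], 0.83), ([328.9, 193.5, 59.8, 72.8], 0.39)]
wheel_hub [([232.4, 470.9], 0.9), ([222.0, 360.3], 0.8), ([144.5, 339.8], 0.67)]
tablets [([153.7, 343.2], 0.94), ([208.4, 360.8], 0.76), ([228.2, 451.7], 0.64)]
spout [([169.6, 354.2], 0.91), ([268.0, 356.2], 0.8), ([232.6, 408.8], 0.72), ([190.7, 351.0], 0.22)]
lug [([248.6, 433.6], 0.97), ([191.9, 352.8], 0.67), ([158.7, 360.5], 0.65)]
dispenser [([148.9, 339.1], 0.93), ([227.
[... 481 characters left out ...]
 0.86)]
jar [([198.9, 228.2, 35.4, 41.5], 0.74)]
mill [([145.3, 185.4, 39.7, 62.3], 0.61)]
recipe_box [([72.0, 273.7, 117.9, 114.2], 0.77), ([284.7, 149.0, 58.3, 37.1], 0.39)]
wheel_hub [([121.1, 365.3], 0.66), ([151.2, 243.1], 0.63), ([167.4, 311.1], 0.56)]
tablets [([121.9, 357.9], 0.74), ([151.7, 255.8], 0.63), ([161.6, 305.3], 0.62)]
spout [([186.9, 345.7], 0.9), ([147.0, 342.3], 0.73), ([166.6, 310.8], 0.61), ([157.5, 277.3], 0.57)]
lug [([151.0, 263.1], 0.95), ([137.7, 363.7], 0.63), ([161.6, 285.2], 0.58)]
dispenser [([132.1, 360.7], 0.8), ([178.2, 314.8], 0.63)]
mug [([298.3, 275.4], 0.75)]
jar [([262.4, 220.4], 0.58)]
mill [([237.5, 167.4], 0.74)]
recipe_box [([345.1, 139.7], 0.83)]
```

```bash
python3 - <<'E'
import cv2
a=cv2.imread("pics/top0.png"); cv2.imwrite("pics/top0c.png",cv2.resize(a[110:290,300:540],None,fx=3.3,fy=3.3,interpolation=cv2.INTER_CUBIC))
a=cv2.imread("pics/side0.png"); cv2.imwrite("pics/side0c.png",cv2.resize(a[80:230,210:420],None,fx=3.8,fy=3.8,interpolation=cv2.INTER_CUBIC))
E
```

```text
(no output)
```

View pics/top0.png

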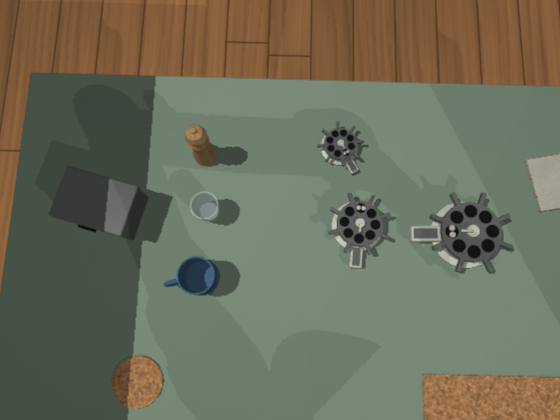

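```bash
sleep 1
```

```text
(no output)
```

View pics/top0c.png

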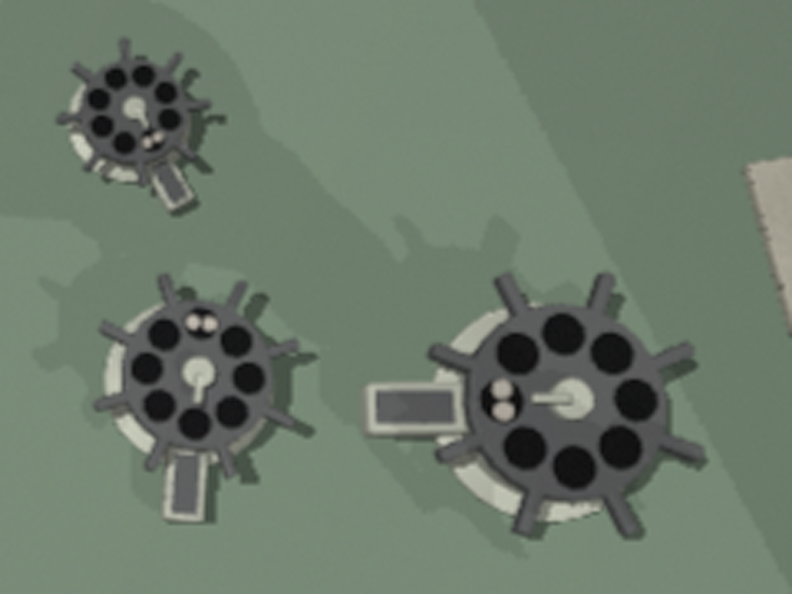

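View pics/side0.png

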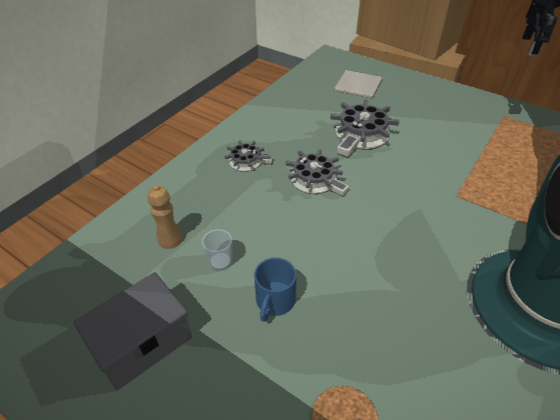

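View pics/side0c.png

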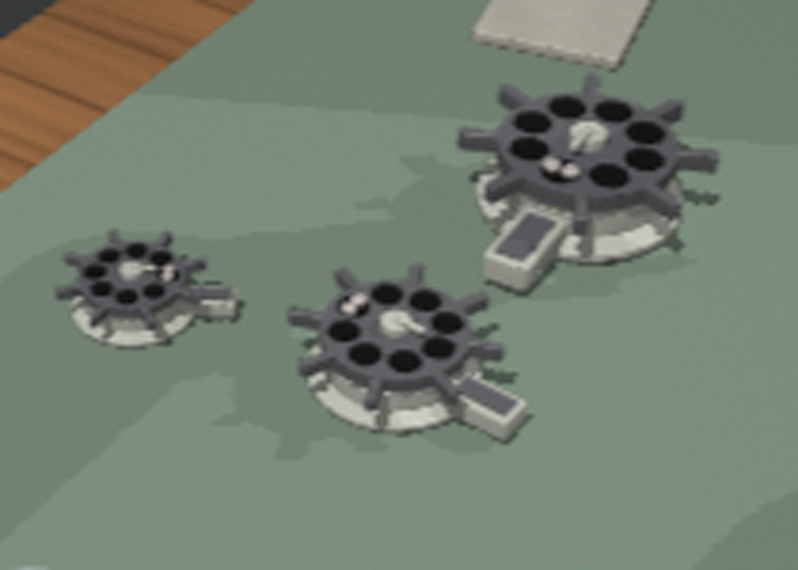

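The top view shows three dispensers. The tablets of the small one (340,145) and the big one (472,232) already sit over their spouts. On the middle one (360,223) the tablets (~361,208) lie opposite the spout (357,258). I'll measure sizes and geometry next.

```bash
cat >> h.py <<'E'
def wheelmeas(p,guess=None):
    # depth-based: points at wheel height near guess
    H,W=p["frame"].shape[:2]; f=H/2/np.tan(np.radians(p["fovy"])/2)
    T=np.array(p["extrinsics"]); rr,cc=np.mgrid[0:H,0:W]; z=p["range_z"]
    P=np.stack([(cc-p["cx"])/f*z,(rr-p["cy"])/f*z,z],-1)@T[:3,:3].T+T[:3,3]; P[z==0]=np.nan
    return P
E
python3 - <<'E'
from h import *
p=env.grab_frame("top"); P=wheelmeas(p)
np.save("P0.npy",P)
for nm,(r,c) in dict(small=(145,340),mid=(223,360),big=(232,472)).items():
    X=world(p,r,c,0.05); d=np.hypot(P[...,0]-X[0],P[...,1]-X[1])
    m=(d<0.15)&(P[...,2]>0.02)
    q=P[m]; print(nm,X,"zmax",np.percentile(q[:,2],[50,90,99,100]))
    ys,xs=np.where(m); print(xs.min(),xs.max(),ys.min(),ys.max())
q=[("fin/hub",223,360,.052),("spout",267,356,.024),("tab",208.4,360.8,.049)]
for n,r,c,z in q: print(n,world(p,r,c,z),world(p,r,c))
# wheel outline of mid
X=world(p,223,360,.052)
m=(abs(P[...,2]-.045)<.006)&(np.hypot(P[...,0]-X[0],P[...,1]-X[1])<.09)
q=P[m]; print("wheel radius",[np.ptp(q[:,0]),np.ptp(q[:,1])],"mid",(q[:,0].max()+q[:,0].min())/2,(q[:,1].max()+q[:,1].min())/2,m.sum())
a=p["frame"][180:280,310:410]; cv2.imwrite("pics/mid.png",cv2.resize(a,None,fx=6,fy=6,interpolation=cv2.INTER_CUBIC))
E
```

```text
small [ 0.76202277 -0.02073495  0.05      ] zmax [0.03441006 0.04376737 0.04787605 0.04923986]
317 375 122 209
mid [ 0.5792044  -0.06611422  0.05      ] zmax [0.04425359 0.04769044 0.05291426 0.05665872]
329 424 163 267
big [ 0.56514655 -0.31818344  0.05      ] zmax [0.05815744 0.06153663 0.069574   0.07549519]
410 513 193 272
fin/hub [ 0.57885428 -0.06577902  0.052     ] [ 0.57927975 -0.06618636  0.04956962]
spout [ 0.48236769 -0.06074107  0.024     ] [ 0.48245737 -0.06091974  0.02287223]
tab [ 0.61300693 -0.0683152   0.049     ] [ 0.61478567 -0.06976865  0.04042829]
wheel radius [np.float64(0.13987434526579334), np.float64(0.13884730962231245)] mid 0.5799923585886592 -0.06629352369661964 1838
```

View pics/mid.png

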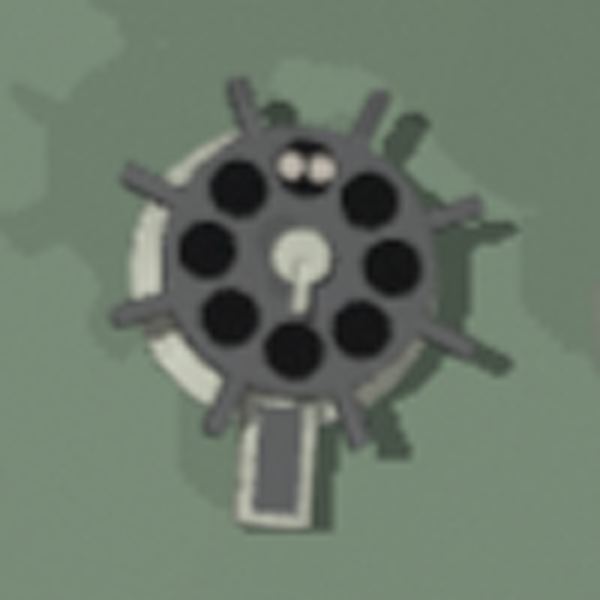

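The middle one matches: lugs about 148 mm across, hub about 52 mm high. It looks 4 clicks short. I'll refine the centre and lug phase, and print the first finger pose. The plan is shut fingers with tool x tangential (push direction) and tool y radially outward, on the lug near -70°.

```bash
cat >> h.py <<'E'
from scipy.optimize import minimize
def fitwheel(P,c0):
    d=np.hypot(P[...,0]-c0[0],P[...,1]-c0[1])
    q=P[(P[...,2]>.037)&(P[...,2]<.050)&(d<.085)][:,:2]
    def mod(v):
        w=q-v[:2]; r=np.hypot(*w.T); a=np.arctan2(w[:,1],w[:,0])
        da=(a-v[2]+np.pi/8)%(np.pi/4)-np.pi/8
        # distance outside the star shape
        disc=np.maximum(r-.052,0); lug=np.hypot(np.maximum(abs(r*np.sin(da))-.003,0),np.maximum(r-.074,0))
        return np.mean(np.minimum(disc,lug)**2)*1e6
    best=min((minimize(mod,[c0[0],c0[1],k],method="Nelder-Mead",options=dict(xatol=1e-5,fatol=1e-6,initial_simplex=[[c0[0],c0[1],k],[c0[0]+.004,c0[1],k],[c0[0],c0[1]+.004,k],[c0[0],c0[1],k+.1]])) for k in np.radians([-20,-10,0,10,20])),key=lambda r:r.fun)
    return best.x,best.fun
E
python3 - <<'E'
from h import *
P=np.load("P0.npy"); x,f=fitwheel(P,[.58,-.0663]); print(x[:2],np.degrees(x[2])%45,f)
C=x[:2]; ph=np.degrees(x[2])%45
lugs=[(ph+45*k+180)%360-180 for k in range(8)]; print(lugs)
L=min(lugs,key=lambda a:abs(a+70)); a=np.radians(L);u=np.array([np.cos(a),np.sin(a)]);n=np.array([-u[1],u[0]])
s=env.read_state(); t=C+.076*u-.023*n; R=s["tcp_rot"]
d=np.array([*t,0.15])-s["tcp_pos"]; print("target",t,L,"tool shift mm",R.T@d*1000,"yaw deg",np.degrees(np.arctan2(R[1,0],R[0,0]))-(L+90))
E
```

```text
[ 0.57971576 -0.06624976] 18.544159227672015 0.02305101124084598
[np.float64(18.544159227672026), np.float64(63.544159227672026), np.float64(108.54415922767203), np.float64(153.54415922767203), np.float64(-161.45584077232797), np.float64(-116.45584077232797), np.float64(-71.45584077232797), np.float64(-26.455840772327974)]
target [ 0.58208064 -0.14561856] -71.45584077232797 tool shift mm [ 473.68665338 -256.6609554    81.24937955] yaw deg 5.278137354196371
```

Call:
{"api": "send_rows", "payload": {"rows": [{"x": 36,"y": -20,"z": 0,"yaw": 0,"hand": -1},{"x": 36,"y": -20,"z": 0,"yaw": 0,"hand": -1},{"x": 36,"y": -20,"z": 0,"yaw": 0,"hand": -1},{"x": 36,"y": -20,"z": 0,"yaw": 0,"hand": -1},{"x": 36,"y": -20,"z": 0,"yaw": 0,"hand": -1},{"x": 36,"y": -20,"z": 0,"yaw": 0,"hand": -1},{"x": 36,"y": -20,"z": 5,"yaw": 0,"hand": -1},{"x": 36,"y": -20,"z": 5,"yaw": 0,"hand": -1},{"x": 36,"y": -20,"z": 5,"yaw": 0,"hand": -1},{"x": 36,"y": -20,"z": 5,"yaw": 0,"hand": -1},{"x": 36,"y": -20,"z": 5,"yaw": 2,"hand": -1},{"x": 30,"y": -18,"z": 5,"yaw": 2,"hand": -1}], "grip_force": 20}}

```text
clock: 2.55
tcp_pos: [0.5484, -0.1831, 0.2018]
tcp_rot: [[0.946, 0.324, 0.002], [0.324, -0.946, -0.006], [0.0, 0.006, -1.0]]
wrist_force: [0.2, -0.3, 0.6]
finger_gap: 0.0002
```

```bash
cat > go.py <<'E'
import sys
from h import *
# usage: go.py lugdeg gap_mm z_mm [along]
C=np.array([0.57972,-0.06625]); L=float(sys.argv[1]); g=float(sys.argv[2]); z=float(sys.argv[3]); al=float(sys.argv[4]) if len(sys.argv)>4 else 76
a=np.radians(L);u=np.array([np.cos(a),np.sin(a)]);n=np.array([-u[1],u[0]])
s=env.read_state();R=np.array(s["tcp_rot"]);w=np.array(s["tcp_pos"])
q=(w[:2]-C)*1000; print("t",s["clock"],"tcp",np.round(w,4),"gap",s["finger_gap"],"F",np.round(s["wrist_force"],2))
yaw=np.degrees(np.arctan2(R[1,0],R[0,0]))
print("in lug frame: along %.1f perp %.1f  tool y angle %.1f"%(q@u,q@n,yaw-90))
t=np.array([*(C+al/1000*u-(15+g)/1000*n),z/1000]); print("shift mm",np.round(R.T@(t-w)*1000,1),"yaw",round(yaw-(L+90),2))
E
python3 go.py -71.5 8 150
```

```text
t 2.55 tcp [ 0.5484 -0.1831  0.2018] gap 0.00020492347794719414 F [ 0.16 -0.25  0.62]
in lug frame: along 100.9 perp -66.8  tool y angle -71.1
shift mm [ 43.9 -24.9  51.7] yaw 0.39
```

Call:
{"api": "send_rows", "payload": {"rows": [{"x": 22,"y": -12,"z": 25,"yaw": 0,"hand": -1},{"x": 15,"y": -9,"z": 30,"yaw": 0,"hand": -1},{"x": 6,"y": -3,"z": 30,"yaw": 0,"hand": -1},{"x": 0,"y": 0,"z": 20,"yaw": 0,"hand": -1},{"x": 0,"y": 0,"z": 0,"yaw": 0,"hand": -1}]}}

```text
clock: 2.97
tcp_pos: [0.5891, -0.1344, 0.0935]
tcp_rot: [[0.943, 0.333, 0.008], [0.333, -0.943, -0.003], [0.006, 0.006, -1.0]]
wrist_force: [-0.8, -0.7, -1.3]
finger_gap: 0.0
```

```bash
python3 go.py -71.5 8 32; python3 - <<'E'
from h import *
for n in ["top","side"]:
    p=env.grab_frame(n); P=pix(p,[.58,-.08,.05]); r,c=int(P[0]),int(P[1])
    a=p["frame"][max(r-75,0):r+75,c-95:c+95]; cv2.imwrite(f"pics/{n}1.png",cv2.resize(a,None,fx=4,fy=4,interpolation=cv2.INTER_CUBIC))
E
```

```text
t 2.9667 tcp [ 0.5891 -0.1344  0.0935] gap 1.1572618840085076e-05 F [-0.84 -0.68 -1.35]
in lug frame: along 67.6 perp -12.7  tool y angle -70.6
shift mm [-10.8   7.9  61.5] yaw 0.92
```

View pics/side1.png

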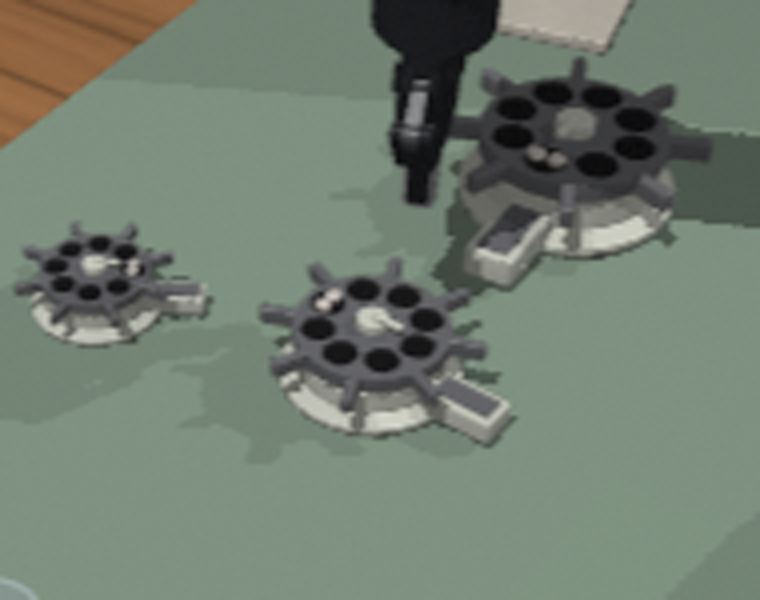

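View pics/top1.png

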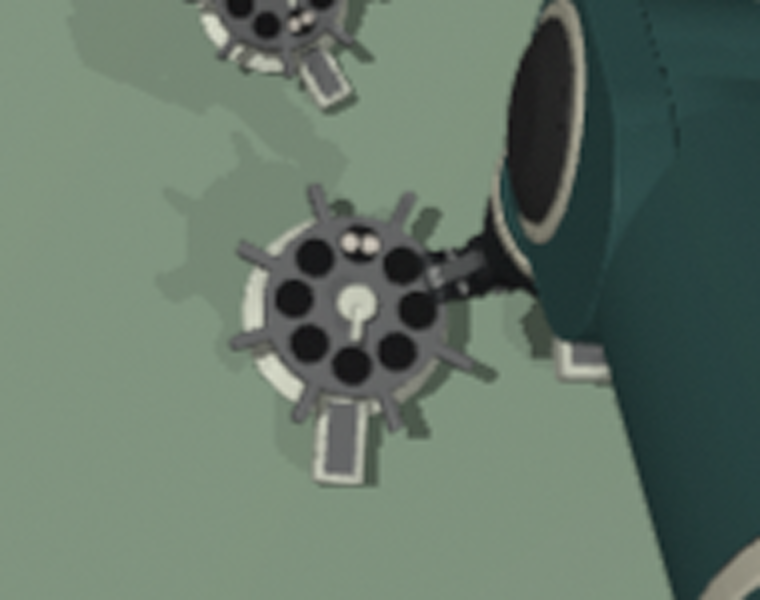

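Both views show the shut fingers hanging beside the wheel, outboard of the gap, with the wheel still at its start click. The arm drifted about 11 mm too far, so I'll correct that above the wheel before going down.

Call:
{"api": "send_rows", "payload": {"rows": [{"x": -6,"y": 5,"z": 8,"yaw": 0.9,"hand": -1},{"x": -4,"y": 4,"z": 8,"yaw": 0,"hand": -1},{"x": 0,"y": 0,"z": 4,"yaw": 0,"hand": -1},{"x": 0,"y": 0,"z": 0,"yaw": 0,"hand": -1}]}}

```text
clock: 3.4
tcp_pos: [0.5851, -0.1516, 0.0807]
tcp_rot: [[0.95, 0.312, 0.018], [0.312, -0.95, -0.007], [0.015, 0.012, -1.0]]
wrist_force: [-0.0, 0.6, -0.2]
finger_gap: -0.0002
```

```bash
python3 go.py -71.5 8 32 77
```

```text
t 3.4 tcp [ 0.5851 -0.1516  0.0807] gap -0.00018083947241132238 F [-0.01  0.59 -0.2 ]
in lug frame: along 82.6 perp -22.0  tool y angle -71.8
shift mm [-1.8 -6.3 48.6] yaw -0.33
```

Call:
{"api": "send_rows", "payload": {"rows": [{"x": -1,"y": -3,"z": 10,"yaw": 0,"hand": -1},{"x": -1,"y": -3,"z": 10,"yaw": 0,"hand": -1},{"x": 0,"y": 0,"z": 10,"yaw": 0,"hand": -1},{"x": 0,"y": 0,"z": 8,"yaw": 0,"hand": -1},{"x": 0,"y": 0,"z": 0,"yaw": 0,"hand": -1},{"x": 0,"y": 0,"z": 0,"yaw": 0,"hand": -1}]}}

```text
clock: 3.9
tcp_pos: [0.5816, -0.1468, 0.039]
tcp_rot: [[0.95, 0.311, 0.019], [0.311, -0.95, -0.007], [0.016, 0.013, -1.0]]
wrist_force: [0.3, -0.9, 0.3]
finger_gap: -0.0002
```

```bash
python3 go.py -71.5 8 32 77
```

```text
t 3.9 tcp [ 0.5816 -0.1468  0.039 ] gap -0.0002161453132927457 F [ 0.34 -0.95  0.29]
in lug frame: along 77.0 perp -23.8  tool y angle -71.9
shift mm [ 0.7 -0.1  7. ] yaw -0.38
```

Call:
{"api": "send_rows", "payload": {"rows": [{"x": 1,"y": 0,"z": 5,"yaw": 0,"hand": -1},{"x": 2,"y": 0,"z": 1,"yaw": 0,"hand": -1},{"x": 2,"y": 0,"z": 0,"yaw": 0,"hand": -1},{"x": 2,"y": 0,"z": 0,"yaw": 0,"hand": -1},{"x": 0,"y": 0,"z": 0,"yaw": 0,"hand": -1}]}}

```text
clock: 4.32
tcp_pos: [0.5897, -0.1442, 0.0329]
tcp_rot: [[0.95, 0.311, 0.02], [0.311, -0.95, -0.007], [0.016, 0.013, -1.0]]
wrist_force: [-0.3, -0.0, -0.0]
finger_gap: -0.0
```

```bash
python3 go.py -71.5 0 32 77
```

```text
t 4.3167 tcp [ 0.5897 -0.1442  0.0329] gap -4.475003268550713e-05 F [-0.33 -0.01 -0.02]
in lug frame: along 77.1 perp -15.3  tool y angle -71.9
shift mm [ 0.3 -0.1  0.9] yaw -0.35
```

Just at the lug, with no force yet. I'll push along the arc for about 0.24 rad and check.

Call:
{"api": "send_rows", "payload": {"rows": [{"x": 3,"y": 0.5,"z": 0,"yaw": -2.3,"hand": -1},{"x": 3,"y": 0.5,"z": 0,"yaw": -2.3,"hand": -1},{"x": 3,"y": 0.5,"z": 0,"yaw": -2.3,"hand": -1},{"x": 3,"y": 0.5,"z": 0,"yaw": -2.3,"hand": -1},{"x": 3,"y": 0.5,"z": 0,"yaw": -2.3,"hand": -1},{"x": 3,"y": 0.5,"z": 0,"yaw": -2.3,"hand": -1},{"x": 0,"y": 0,"z": 0,"yaw": 0,"hand": -1}]}}

```text
clock: 4.9
tcp_pos: [0.6073, -0.1403, 0.0339]
tcp_rot: [[0.843, 0.538, 0.018], [0.538, -0.843, -0.009], [0.01, 0.017, -1.0]]
wrist_force: [-0.0, 0.0, 0.3]
finger_gap: 0.0
```

```bash
python3 go.py -57.75 0 32 77;  cat > look.py <<'E'
import sys
from h import *
k=sys.argv[1]
for n in sys.argv[2:] or ["top","side"]:
    p=env.grab_frame(n); P=pix(p,[.58,-.08,.05]); r,c=int(P[0]),int(P[1])
    a=p["frame"][max(r-60,0):r+60,c-70:c+70]; cv2.imwrite(f"pics/{n}{k}.png",cv2.resize(a,None,fx=5,fy=5,interpolation=cv2.INTER_CUBIC))
    if n=="top":
        x,f=fitwheel(wheelmeas(p),[.5797,-.0663]); print("fit",x[:2],np.degrees(x[2])%45,f)
E
python3 look.py 2
```

```text
t 4.9 tcp [ 0.6073 -0.1403  0.0339] gap 2.348494289871389e-05 F [-0.02  0.02  0.31]
in lug frame: along 77.4 perp -16.2  tool y angle -57.5
shift mm [ 1.1 -0.4  1.9] yaw 0.3
fit [ 0.57881306 -0.06677067] 30.677119606945233 0.5387563387174367
```

View pics/top2.png

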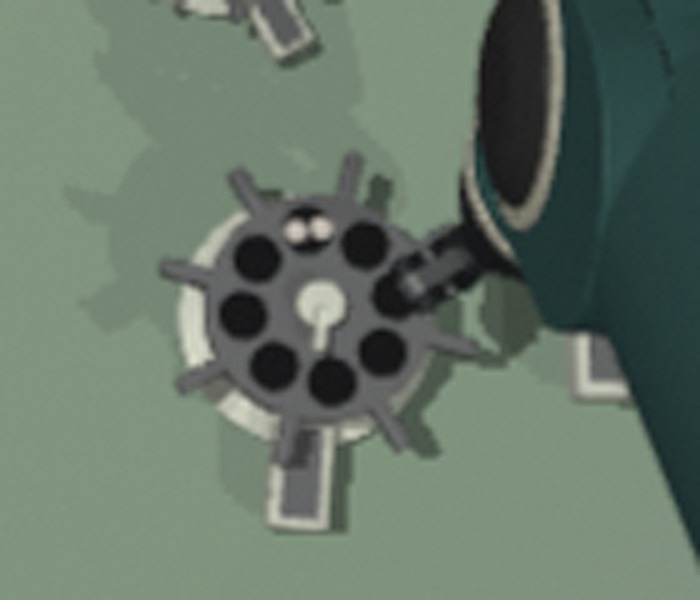

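View pics/side2.png

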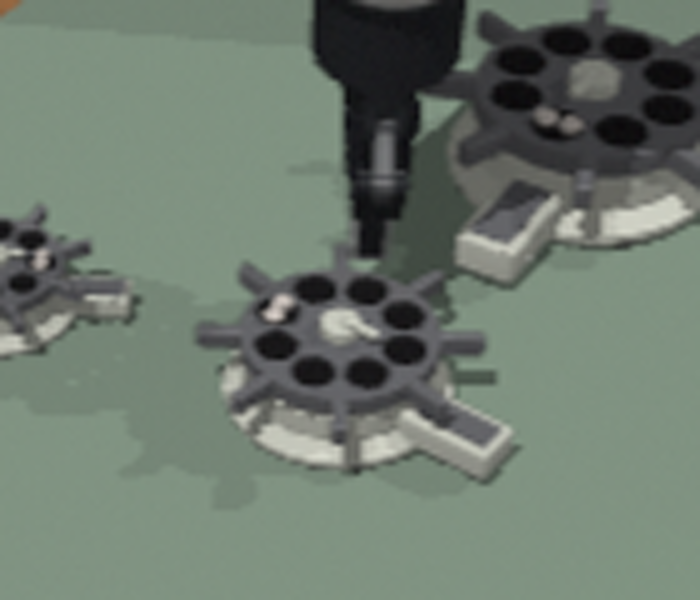

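The wheel has turned about 12° under the finger and the dispenser hasn't moved. I'll carry on to the 0.5 rad trip.

Call:
{"api": "send_rows", "payload": {"rows": [{"x": 3.2,"y": 0.3,"z": 0.3,"yaw": -2.3,"hand": -1},{"x": 3.2,"y": 0.3,"z": 0.3,"yaw": -2.3,"hand": -1},{"x": 3.2,"y": 0.3,"z": 0.3,"yaw": -2.3,"hand": -1},{"x": 3.2,"y": 0.3,"z": 0.3,"yaw": -2.3,"hand": -1},{"x": 3.2,"y": 0.3,"z": 0.3,"yaw": -2.3,"hand": -1},{"x": 3.2,"y": 0.3,"z": 0.3,"yaw": -2.3,"hand": -1},{"x": 0,"y": 0,"z": 0,"yaw": 0,"hand": -1}]}}

```text
clock: 5.58
tcp_pos: [0.6232, -0.1315, 0.0334]
tcp_rot: [[0.694, 0.72, 0.019], [0.72, -0.694, -0.011], [0.005, 0.021, -1.0]]
wrist_force: [0.9, 0.3, -0.0]
finger_gap: 0.0003
```

```bash
python3 go.py -44 0 32 77; python3 look.py 3 top
```

```text
t 5.5833 tcp [ 0.6232 -0.1315  0.0334] gap 0.000262527527178225 F [ 0.85  0.3  -0.04]
in lug frame: along 76.5 perp -16.7  tool y angle -44.0
shift mm [1.7 0.4 1.4] yaw 0.04
fit [ 0.58002677 -0.06611034] 44.94854456259828 0.027142271399267337
```

View pics/top3.png

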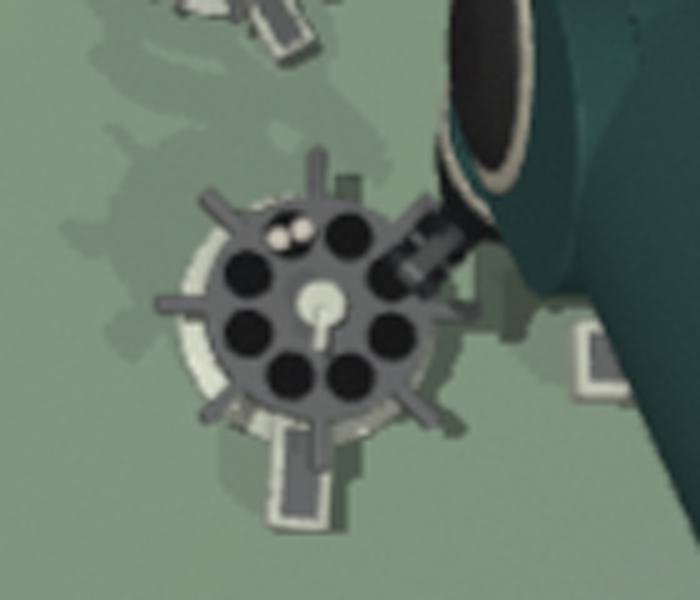

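Wheel is 26.4° on, just short of tripping. A bit more.

Call:
{"api": "send_rows", "payload": {"rows": [{"x": 2.5,"y": 0.3,"z": 0,"yaw": -1.5,"hand": -1},{"x": 2.5,"y": 0.3,"z": 0,"yaw": -1.5,"hand": -1},{"x": 0,"y": 0,"z": 0,"yaw": 0,"hand": -1},{"x": 0,"y": 0,"z": 0,"yaw": 0,"hand": -1}]}}

```text
clock: 5.97
tcp_pos: [0.6267, -0.1287, 0.0337]
tcp_rot: [[0.658, 0.753, 0.019], [0.753, -0.658, -0.011], [0.004, 0.021, -1.0]]
wrist_force: [-0.7, -0.6, 0.1]
finger_gap: 0.0
```

```bash
python3 go.py -41 0 32 77; python3 look.py 4 top
```

```text
t 5.9667 tcp [ 0.6267 -0.1287  0.0337] gap 3.0513573693277638e-05 F [-0.72 -0.6   0.14]
in lug frame: along 76.4 perp -16.3  tool y angle -41.1
shift mm [1.3 0.5 1.7] yaw -0.12
fit [ 0.57918586 -0.06684978] 14.16410577942306 0.3070921954560293
```

View pics/top4.png

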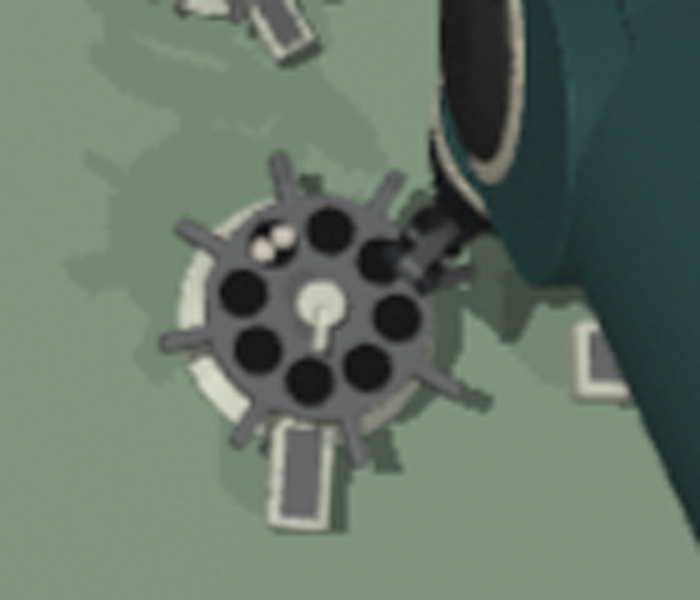

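It tripped: the tablets have moved on about a click, and the wheel sits ~4° short, possibly with the following lug touching the finger's back. I'll withdraw outward.

Call:
{"api": "send_rows", "payload": {"rows": [{"x": 0,"y": 8,"z": 0,"yaw": 0,"hand": -1},{"x": 0,"y": 10,"z": 0,"yaw": 0,"hand": -1},{"x": 0,"y": 10,"z": 0,"yaw": 0,"hand": -1},{"x": 0,"y": 0,"z": 0,"yaw": 0,"hand": -1},{"x": 0,"y": 0,"z": 0,"yaw": 0,"hand": -1}]}}

```text
clock: 6.43
tcp_pos: [0.6502, -0.1499, 0.0345]
tcp_rot: [[0.659, 0.752, 0.019], [0.752, -0.659, -0.012], [0.004, 0.022, -1.0]]
wrist_force: [-0.5, 0.1, 0.0]
finger_gap: -0.0
```

```bash
python3 look.py 5 top; python3 go.py -71.5 8 33 106
```

```text
fit [ 0.57969526 -0.06624004] 18.493068885094353 0.022113358592230622
t 6.4833 tcp [ 0.6501 -0.1501  0.0345] gap 1.6513733904316265e-05 F [-0.69 -1.22 -0.1 ]
in lug frame: along 101.8 perp 40.2  tool y angle -41.3
shift mm [-56.7 -28.2   0.7] yaw 30.25
```

View pics/top5.png

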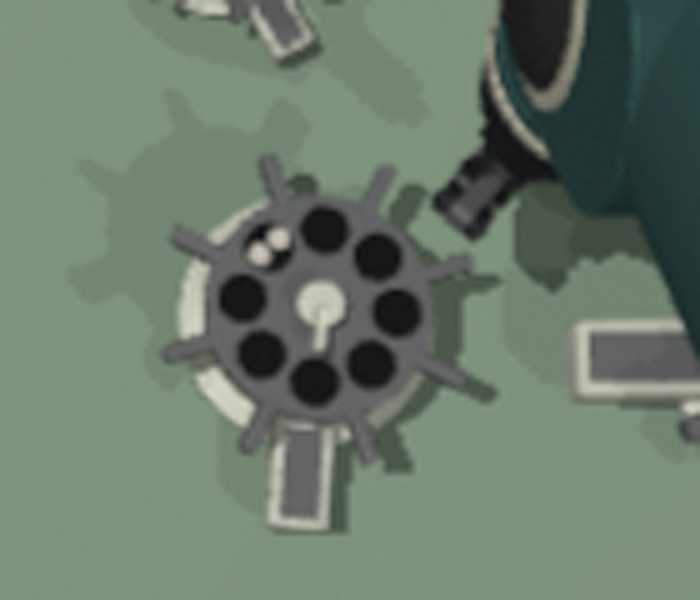

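Settled: lugs at 18.5°, the same phase as at the start, so one click done and the dispenser is unmoved. I'll return around the outside.

Call:
{"api": "send_rows", "payload": {"rows": [{"x": -6,"y": -2.5,"z": 0,"yaw": 3.3,"hand": -1},{"x": -6.3,"y": -2.2,"z": 0,"yaw": 3.3,"hand": -1},{"x": -6.5,"y": -2,"z": 0,"yaw": 3.3,"hand": -1},{"x": -6.7,"y": -1.5,"z": 0,"yaw": 3.3,"hand": -1},{"x": -6.8,"y": -1,"z": 0,"yaw": 3.3,"hand": -1},{"x": -6.9,"y": -0.5,"z": 0,"yaw": 3.3,"hand": -1},{"x": -7,"y": 0,"z": 0,"yaw": 3.3,"hand": -1},{"x": -7,"y": 0.5,"z": 0,"yaw": 3.3,"hand": -1},{"x": -5,"y": 0.5,"z": 0,"yaw": 3,"hand": -1},{"x": 0,"y": 0,"z": 0,"yaw": 0,"hand": -1},{"x": 0,"y": 0,"z": 0,"yaw": 0,"hand": -1}]}}

```text
clock: 7.4
tcp_pos: [0.5925, -0.1757, 0.0335]
tcp_rot: [[0.951, 0.31, 0.017], [0.31, -0.951, -0.01], [0.013, 0.015, -1.0]]
wrist_force: [-0.6, 0.2, 0.7]
finger_gap: -0.0002
```

```bash
python3 go.py -71.5 7 33 78
```

```text
t 7.4 tcp [ 0.5925 -0.1757  0.0335] gap -0.0001526122000831417 F [-0.55  0.24  0.7 ]
in lug frame: along 107.8 perp -22.6  tool y angle -71.9
shift mm [  0.4 -29.8   0. ] yaw -0.45
```

Call:
{"api": "send_rows", "payload": {"rows": [{"x": 0,"y": -8,"z": 0,"yaw": 0,"hand": -1},{"x": 0,"y": -10,"z": 0,"yaw": 0,"hand": -1},{"x": 0,"y": -8,"z": 0,"yaw": 0,"hand": -1},{"x": 1,"y": -3,"z": 0,"yaw": 0,"hand": -1},{"x": 2,"y": 0,"z": 0,"yaw": 0,"hand": -1},{"x": 2,"y": 0,"z": 0,"yaw": 0,"hand": -1},{"x": 2,"y": 0,"z": 0,"yaw": 0,"hand": -1},{"x": 0,"y": 0,"z": 0,"yaw": 0,"hand": -1}]}}

```text
clock: 8.07
tcp_pos: [0.5905, -0.1402, 0.0331]
tcp_rot: [[0.948, 0.318, 0.018], [0.318, -0.948, -0.009], [0.014, 0.014, -1.0]]
wrist_force: [-0.8, 0.7, 0.7]
finger_gap: 0.0002
```

```bash
python3 go.py -71.5 0 33 79
```

```text
t 8.0667 tcp [ 0.5905 -0.1402  0.0331] gap 0.0002266013858446562 F [-0.83  0.67  0.74]
in lug frame: along 73.5 perp -13.3  tool y angle -71.4
shift mm [-1.8  5.5  0.1] yaw 0.06
```

Call:
{"api": "send_rows", "payload": {"rows": [{"x": 2,"y": 2,"z": 0,"yaw": -1.5,"hand": -1},{"x": 3,"y": 2,"z": 0,"yaw": -2.3,"hand": -1},{"x": 3,"y": 2,"z": 0,"yaw": -2.3,"hand": -1},{"x": 3,"y": 1,"z": 0,"yaw": -2.3,"hand": -1},{"x": 3.1,"y": 0.5,"z": 0,"yaw": -2.3,"hand": -1},{"x": 3.1,"y": 0.5,"z": 0,"yaw": -2.3,"hand": -1},{"x": 3.2,"y": 0.5,"z": 0,"yaw": -2.3,"hand": -1},{"x": 3.2,"y": 0.5,"z": 0,"yaw": -2.3,"hand": -1},{"x": 3.2,"y": 0.4,"z": 0,"yaw": -2.3,"hand": -1},{"x": 3.2,"y": 0.4,"z": 0,"yaw": -2.3,"hand": -1},{"x": 2,"y": 0.4,"z": 0,"yaw": -1.5,"hand": -1},{"x": 0,"y": 0,"z": 0,"yaw": 0,"hand": -1}]}}

```text
clock: 9.07
tcp_pos: [0.6242, -0.1383, 0.0323]
tcp_rot: [[0.719, 0.695, 0.015], [0.695, -0.719, -0.01], [0.003, 0.018, -1.0]]
wrist_force: [-0.7, 0.8, -0.6]
finger_gap: -0.0002
```

```bash
python3 go.py -44 0 33 78; python3 look.py 6 top
```

```text
t 9.0667 tcp [ 0.6242 -0.1383  0.0323] gap -0.00020816583069081148 F [-0.66  0.77 -0.6 ]
in lug frame: along 82.1 perp -20.9  tool y angle -46.0
shift mm [ 5.8 -4.3 -0.7] yaw -1.96
fit [ 0.57967878 -0.06618966] 38.484600355121884 0.0206755768163791
```

Call:
{"api": "send_rows", "payload": {"rows": [{"x": 3.2,"y": -0.5,"z": 0,"yaw": -2,"hand": -1},{"x": 3.2,"y": -0.5,"z": 0,"yaw": -2,"hand": -1},{"x": 3.2,"y": -0.5,"z": 0,"yaw": -2,"hand": -1},{"x": 3.2,"y": -0.3,"z": 0,"yaw": -2,"hand": -1},{"x": 0,"y": 0,"z": 0,"yaw": 0,"hand": -1},{"x": 0,"y": 0,"z": 0,"yaw": 0,"hand": -1}]}}

```text
clock: 9.62
tcp_pos: [0.6317, -0.129, 0.0323]
tcp_rot: [[0.614, 0.789, 0.015], [0.789, -0.614, -0.011], [0.0, 0.019, -1.0]]
wrist_force: [-0.6, 0.1, 0.9]
finger_gap: -0.0003
```

```bash
python3 go.py -41 0 33 78; python3 look.py 7 top
```

```text
t 9.6167 tcp [ 0.6317 -0.129   0.0323] gap -0.0002522581488425355 F [-0.63  0.08  0.85]
in lug frame: along 80.4 perp -13.3  tool y angle -37.9
shift mm [-1.6 -2.5 -0.7] yaw 3.11
fit [ 0.57966492 -0.06644997] 6.923406927843908 0.04222085171447672
```

View pics/top7.png

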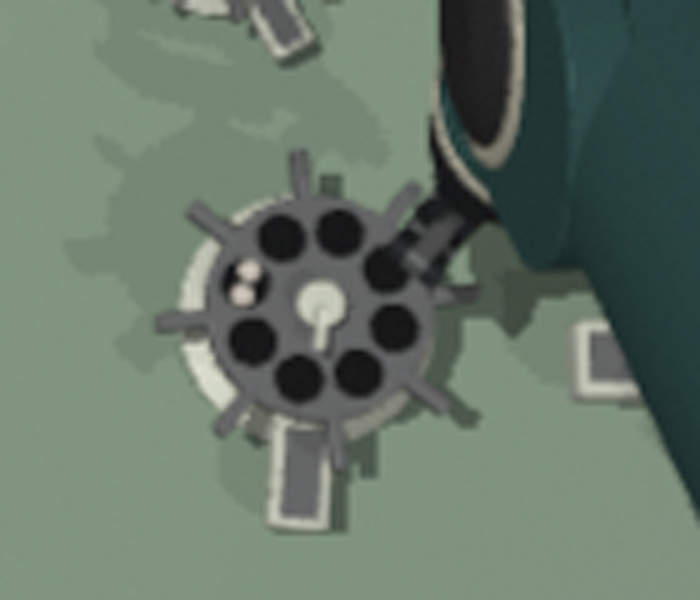

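The wheel is past the trip (33° on) and still travelling. Withdrawing outward.

Call:
{"api": "send_rows", "payload": {"rows": [{"x": 0,"y": 8,"z": 0,"yaw": 0,"hand": -1},{"x": 0,"y": 10,"z": 0,"yaw": 0,"hand": -1},{"x": 0,"y": 8,"z": 0,"yaw": 0,"hand": -1},{"x": 0,"y": 0,"z": 0,"yaw": 0,"hand": -1},{"x": 0,"y": 0,"z": 0,"yaw": 0,"hand": -1}]}}

```text
clock: 10.08
tcp_pos: [0.6546, -0.148, 0.033]
tcp_rot: [[0.617, 0.787, 0.015], [0.787, -0.617, -0.012], [-0.0, 0.019, -1.0]]
wrist_force: [-0.1, 0.0, 0.6]
finger_gap: -0.0003
```

```bash
python3 go.py -71.5 8 33 106; python3 look.py 8 top
```

```text
t 10.0833 tcp [ 0.6546 -0.148   0.033 ] gap -0.0002720821266016623 F [-0.05  0.01  0.61]
in lug frame: along 101.3 perp 45.1  tool y angle -38.1
shift mm [-59.4 -33.5  -0.6] yaw 33.39
fit [ 0.57963988 -0.06622733] 18.537763322988102 0.02297740062196635
```

View pics/top8.png

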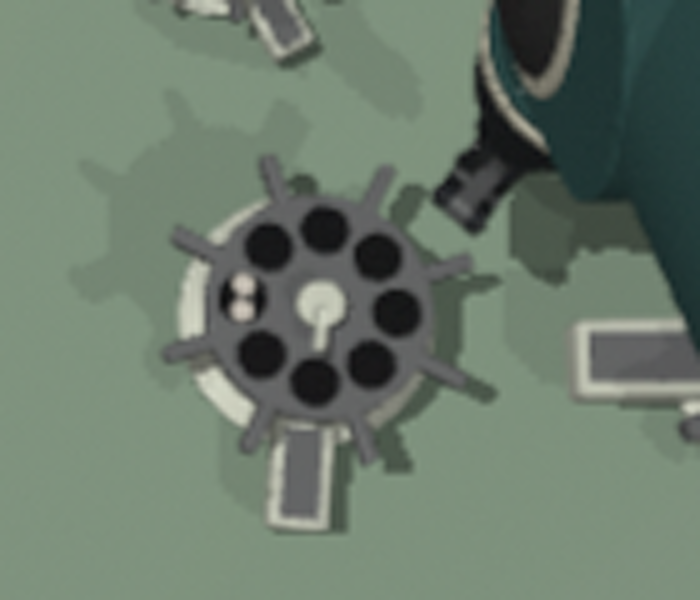

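Two clicks done: the tablets are now at the left (242,297), the wheel is at about -1.57, and the lugs are at 18.5°. Third cycle.

Call:
{"api": "send_rows", "payload": {"rows": [{"x": -6,"y": -3,"z": 0,"yaw": 3.6,"hand": -1},{"x": -6.3,"y": -2.7,"z": 0,"yaw": 3.6,"hand": -1},{"x": -6.6,"y": -2.3,"z": 0,"yaw": 3.6,"hand": -1},{"x": -6.9,"y": -1.7,"z": 0,"yaw": 3.6,"hand": -1},{"x": -7.2,"y": -1.2,"z": 0,"yaw": 3.6,"hand": -1},{"x": -7.5,"y": -0.7,"z": 0,"yaw": 3.6,"hand": -1},{"x": -7.7,"y": 0,"z": 0,"yaw": 3.6,"hand": -1},{"x": -7.7,"y": 0.5,"z": 0,"yaw": 3.6,"hand": -1},{"x": -6,"y": 0.5,"z": 0,"yaw": 3.6,"hand": -1},{"x": 0,"y": 0,"z": 0,"yaw": 0,"hand": -1},{"x": 0,"y": 0,"z": 0,"yaw": 0,"hand": -1}]}}

```text
clock: 11.05
tcp_pos: [0.5936, -0.1765, 0.0321]
tcp_rot: [[0.951, 0.309, 0.014], [0.31, -0.951, -0.011], [0.01, 0.014, -1.0]]
wrist_force: [-0.2, 0.6, 0.6]
finger_gap: -0.0001
```

```bash
python3 go.py -71.5 7 33 79
```

```text
t 11.05 tcp [ 0.5936 -0.1765  0.0321] gap -5.904566930034425e-05 F [-0.2   0.57  0.62]
in lug frame: along 108.9 perp -21.8  tool y angle -72.0
shift mm [ -0.4 -29.9  -1.3] yaw -0.46
```

Last time 29 mm commanded gave about 34 mm, so I'll command about 25.

Call:
{"api": "send_rows", "payload": {"rows": [{"x": 0,"y": -8,"z": 0,"yaw": 0,"hand": -1},{"x": 0,"y": -9,"z": 0,"yaw": 0,"hand": -1},{"x": 0,"y": -6,"z": 0,"yaw": 0,"hand": -1},{"x": 0,"y": -2,"z": 0,"yaw": 0,"hand": -1},{"x": 0,"y": 0,"z": 0,"yaw": 0,"hand": -1},{"x": 2,"y": 0,"z": 0,"yaw": 0,"hand": -1},{"x": 2,"y": 0,"z": 0,"yaw": 0,"hand": -1},{"x": 0,"y": 0,"z": 0,"yaw": 0,"hand": -1}]}}

```text
clock: 11.72
tcp_pos: [0.5903, -0.1461, 0.0318]
tcp_rot: [[0.948, 0.319, 0.015], [0.319, -0.948, -0.009], [0.011, 0.014, -1.0]]
wrist_force: [-0.0, -0.1, 0.4]
finger_gap: 0.0003
```

```bash
python3 go.py -71.5 0 33 79
```

```text
t 11.7167 tcp [ 0.5903 -0.1461  0.0318] gap 0.0002890739687147683 F [-0.01 -0.11  0.44]
in lug frame: along 79.1 perp -15.3  tool y angle -71.4
shift mm [ 0.3 -0.1 -1.2] yaw 0.11
```

Call:
{"api": "send_rows", "payload": {"rows": [{"x": 2.5,"y": 0.2,"z": 0,"yaw": -1.8,"hand": -1},{"x": 3.1,"y": 0.4,"z": 0,"yaw": -2.3,"hand": -1},{"x": 3.1,"y": 0.4,"z": 0,"yaw": -2.3,"hand": -1},{"x": 3.1,"y": 0.4,"z": 0,"yaw": -2.3,"hand": -1},{"x": 3.1,"y": 0.4,"z": 0,"yaw": -2.3,"hand": -1},{"x": 3.1,"y": 0.4,"z": 0,"yaw": -2.3,"hand": -1},{"x": 3.2,"y": 0.4,"z": 0,"yaw": -2.3,"hand": -1},{"x": 3.2,"y": 0.4,"z": 0,"yaw": -2.3,"hand": -1},{"x": 3.2,"y": 0.4,"z": 0,"yaw": -2.3,"hand": -1},{"x": 3.2,"y": 0.4,"z": 0,"yaw": -2.3,"hand": -1},{"x": 2,"y": 0.4,"z": 0,"yaw": -1.5,"hand": -1},{"x": 0,"y": 0,"z": 0,"yaw": 0,"hand": -1}]}}

```text
clock: 12.72
tcp_pos: [0.6222, -0.1365, 0.0311]
tcp_rot: [[0.712, 0.703, 0.011], [0.703, -0.711, -0.011], [0.0, 0.016, -1.0]]
wrist_force: [0.1, -0.1, -0.7]
finger_gap: 0.0
```

```bash
python3 go.py -44 0 33 78; python3 look.py 9 top
```

```text
t 12.7167 tcp [ 0.6222 -0.1365  0.0311] gap 8.494636344572747e-06 F [ 0.14 -0.09 -0.66]
in lug frame: along 79.4 perp -21.0  tool y angle -45.4
shift mm [ 6.  -1.5 -1.9] yaw -1.36
fit [ 0.57979786 -0.06623718] 38.38147954330155 0.02236340896031632
```

Call:
{"api": "send_rows", "payload": {"rows": [{"x": 3.2,"y": 0,"z": -0.3,"yaw": -2,"hand": -1},{"x": 3.2,"y": 0,"z": -0.3,"yaw": -2,"hand": -1},{"x": 3.2,"y": 0,"z": -0.3,"yaw": -2,"hand": -1},{"x": 3.2,"y": 0,"z": 0,"yaw": -2,"hand": -1},{"x": 0,"y": 0,"z": 0,"yaw": 0,"hand": -1},{"x": 0,"y": 0,"z": 0,"yaw": 0,"hand": -1}]}}

```text
clock: 13.27
tcp_pos: [0.6315, -0.1291, 0.032]
tcp_rot: [[0.606, 0.795, 0.012], [0.796, -0.606, -0.013], [-0.003, 0.018, -1.0]]
wrist_force: [0.1, -0.3, -0.7]
finger_gap: -0.0003
```

```bash
python3 go.py -41 0 33 78; python3 look.py 10 top
```

```text
t 13.2667 tcp [ 0.6315 -0.1291  0.032 ] gap -0.00028508259959754195 F [ 0.13 -0.31 -0.68]
in lug frame: along 80.3 perp -13.5  tool y angle -37.3
shift mm [-1.4 -2.3 -1. ] yaw 3.71
fit [ 0.57966626 -0.06611597] 1.526250502112703 0.018027163650905016
```

Wheel is 28° on, right at the trip. A small further push.

Call:
{"api": "send_rows", "payload": {"rows": [{"x": 2,"y": 0,"z": 0,"yaw": -1,"hand": -1},{"x": 0,"y": 0,"z": 0,"yaw": 0,"hand": -1},{"x": 0,"y": 0,"z": 0,"yaw": 0,"hand": -1}]}}

```text
clock: 13.57
tcp_pos: [0.6328, -0.1278, 0.0322]
tcp_rot: [[0.592, 0.806, 0.013], [0.806, -0.592, -0.013], [-0.003, 0.018, -1.0]]
wrist_force: [0.9, -2.0, -0.4]
finger_gap: 0.0
```

```bash
python3 look.py 11 top
```

```text
fit [ 0.57992282 -0.06626561] 2.9305008355754056 0.03528289618743794
```

Call:
{"api": "send_rows", "payload": {"rows": [{"x": 0,"y": 0,"z": 0,"yaw": 0,"hand": -1},{"x": 0,"y": 0,"z": 0,"yaw": 0,"hand": -1}]}}

```text
clock: 13.78
tcp_pos: [0.6327, -0.1278, 0.0322]
tcp_rot: [[0.593, 0.805, 0.013], [0.805, -0.593, -0.013], [-0.003, 0.018, -1.0]]
wrist_force: [1.0, -0.9, -0.2]
finger_gap: 0.0002
```

```bash
python3 look.py 12 top
```

```text
fit [ 0.57991151 -0.06630535] 2.844129453832557 0.04110149887559758
```

Call:
{"api": "send_rows", "payload": {"rows": [{"x": 2,"y": 0,"z": 0,"yaw": -1,"hand": -1},{"x": 0,"y": 0,"z": 0,"yaw": 0,"hand": -1},{"x": 0,"y": 0,"z": 0,"yaw": 0,"hand": -1}]}}

```text
clock: 14.08
tcp_pos: [0.6342, -0.1263, 0.0322]
tcp_rot: [[0.577, 0.816, 0.013], [0.817, -0.577, -0.014], [-0.003, 0.019, -1.0]]
wrist_force: [2.0, -1.9, -2.3]
finger_gap: -0.0001
```

```bash
python3 look.py 13 top; python3 go.py -41 0 33 78
```

```text
fit [ 0.57990671 -0.06620788] 4.353035589054755 0.022897080369691195
t 14.1333 tcp [ 0.6342 -0.1263  0.0322] gap 0.00014327918932639024 F [ 2.33 -1.17 -1.47]
in lug frame: along 80.5 perp -9.6  tool y angle -35.3
shift mm [-5.2 -3.  -0.8] yaw 5.75
```

View pics/top13.png

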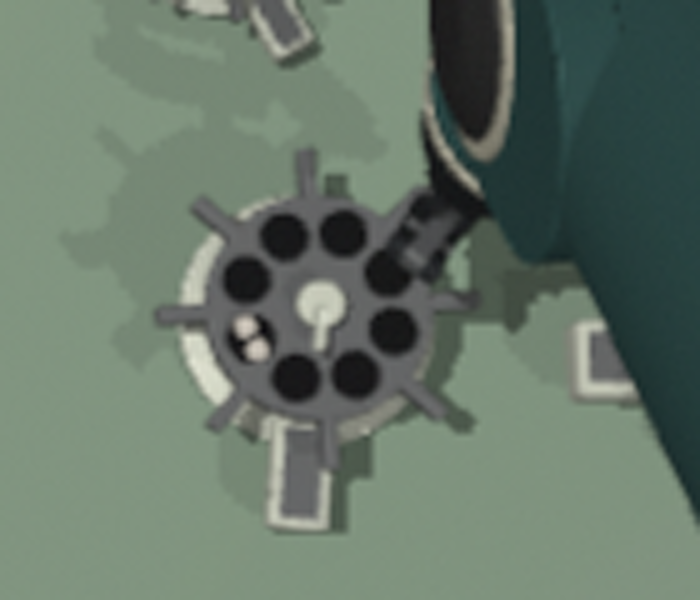

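The finger is riding on the lug's outer corner at r≈81 mm and the force is radially outward, so I'm too far out. Wheel is ~0.53 rad on. I'll draw the finger outward and back a little, then see which way it settles.

Call:
{"api": "send_rows", "payload": {"rows": [{"x": -1,"y": 7,"z": 0,"yaw": 0,"hand": -1},{"x": 0,"y": 10,"z": 0,"yaw": 0,"hand": -1},{"x": 0,"y": 7,"z": 0,"yaw": 0,"hand": -1},{"x": 0,"y": 0,"z": 0,"yaw": 0,"hand": -1},{"x": 0,"y": 0,"z": 0,"yaw": 0,"hand": -1}]}}

```text
clock: 14.55
tcp_pos: [0.6549, -0.1424, 0.0325]
tcp_rot: [[0.577, 0.816, 0.012], [0.817, -0.577, -0.013], [-0.004, 0.017, -1.0]]
wrist_force: [0.2, -0.0, -0.5]
finger_gap: -0.0002
```

```bash
python3 go.py -71.5 8 33 106; python3 look.py 14 top
```

```text
t 14.55 tcp [ 0.6549 -0.1424  0.0325] gap -0.00015116767663004633 F [ 0.2  -0.02 -0.54]
in lug frame: along 96.1 perp 47.2  tool y angle -35.3
shift mm [-62.5 -33.5  -0.8] yaw 36.24
fit [ 0.57970185 -0.06615402] 18.582770653086538 0.02194878050467999
```

View pics/top14.png

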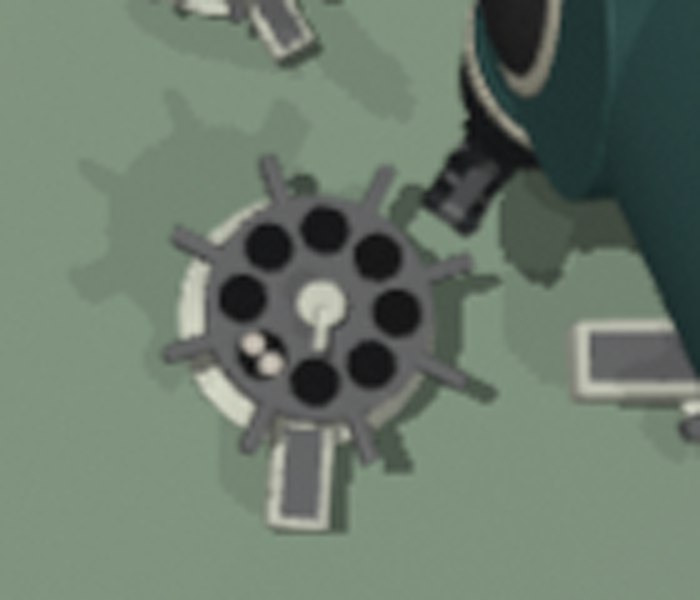

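It tripped forward. The tablets (262,352) now rest one click short of the spout. On the last cycle I'll keep the finger nearer in, at r≈75 mm.

Call:
{"api": "send_rows", "payload": {"rows": [{"x": -5.5,"y": -2.5,"z": 0,"yaw": 3.8,"hand": -1},{"x": -6.3,"y": -2.5,"z": 0,"yaw": 3.8,"hand": -1},{"x": -6.7,"y": -2.2,"z": 0,"yaw": 3.8,"hand": -1},{"x": -7.1,"y": -1.7,"z": 0,"yaw": 3.8,"hand": -1},{"x": -7.5,"y": -1.0,"z": 0,"yaw": 3.8,"hand": -1},{"x": -7.9,"y": -0.5,"z": 0,"yaw": 3.8,"hand": -1},{"x": -8,"y": 0,"z": 0,"yaw": 3.8,"hand": -1},{"x": -8,"y": 0.5,"z": 0,"yaw": 3.8,"hand": -1},{"x": -6,"y": 0.5,"z": 0,"yaw": 3.8,"hand": -1},{"x": 0,"y": 0,"z": 0,"yaw": 0,"hand": -1},{"x": 0,"y": 0,"z": 0,"yaw": 0,"hand": -1}]}}

```text
clock: 15.52
tcp_pos: [0.5947, -0.1738, 0.0318]
tcp_rot: [[0.945, 0.327, 0.01], [0.327, -0.945, -0.011], [0.006, 0.014, -1.0]]
wrist_force: [-0.3, 0.2, -0.2]
finger_gap: 0.0004
```

```bash
python3 go.py -71.5 7 33 76; python3 look.py 15 top
```

```text
t 15.5167 tcp [ 0.5947 -0.1738  0.0318] gap 0.00036996041875530904 F [-0.29  0.23 -0.24]
in lug frame: along 106.7 perp -19.9  tool y angle -70.9
shift mm [ -1.8 -30.7  -1.6] yaw 0.58
fit [ 0.57974036 -0.06622749] 18.540077280077277 0.02454859669880649
```

Call:
{"api": "send_rows", "payload": {"rows": [{"x": -1,"y": -8,"z": 0,"yaw": 0,"hand": -1},{"x": 0,"y": -9,"z": 0,"yaw": 0,"hand": -1},{"x": 0,"y": -7,"z": -0.5,"yaw": 0,"hand": -1},{"x": 0,"y": -2,"z": -0.5,"yaw": 0,"hand": -1},{"x": 0,"y": 0,"z": 0,"yaw": 0,"hand": -1},{"x": 2,"y": 0,"z": 0,"yaw": 0,"hand": -1},{"x": 2,"y": 0,"z": 0,"yaw": 0,"hand": -1},{"x": 0,"y": 0,"z": 0,"yaw": 0,"hand": -1}]}}

```text
clock: 16.23
tcp_pos: [0.5895, -0.1428, 0.0326]
tcp_rot: [[0.942, 0.336, 0.011], [0.336, -0.942, -0.01], [0.007, 0.013, -1.0]]
wrist_force: [0.2, 0.2, -0.9]
finger_gap: 0.0001
```

```bash
python3 go.py -71.5 0 33 76
```

```text
t 16.2333 tcp [ 0.5895 -0.1428  0.0326] gap 8.555884128453025e-05 F [ 0.17  0.22 -0.86]
in lug frame: along 75.7 perp -15.0  tool y angle -70.4
shift mm [ 0.   0.3 -0.4] yaw 1.12
```

Call:
{"api": "send_rows", "payload": {"rows": [{"x": 2.5,"y": 0.2,"z": 0,"yaw": -1.5,"hand": -1},{"x": 3.1,"y": 0.4,"z": 0,"yaw": -2,"hand": -1},{"x": 3.1,"y": 0.4,"z": 0,"yaw": -2.3,"hand": -1},{"x": 3.1,"y": 0.4,"z": 0,"yaw": -2.3,"hand": -1},{"x": 3.1,"y": 0.3,"z": 0,"yaw": -2.3,"hand": -1},{"x": 3.1,"y": 0.3,"z": 0,"yaw": -2.3,"hand": -1},{"x": 3.1,"y": 0.3,"z": 0,"yaw": -2.3,"hand": -1},{"x": 3.1,"y": 0.3,"z": 0,"yaw": -2.3,"hand": -1},{"x": 3.1,"y": 0.2,"z": 0,"yaw": -2.3,"hand": -1},{"x": 3.1,"y": 0.2,"z": 0,"yaw": -2.3,"hand": -1},{"x": 2,"y": 0,"z": 0,"yaw": -1.5,"hand": -1},{"x": 0,"y": 0,"z": 0,"yaw": 0,"hand": -1}]}}

```text
clock: 17.23
tcp_pos: [0.6208, -0.1323, 0.0319]
tcp_rot: [[0.709, 0.705, 0.008], [0.705, -0.709, -0.011], [-0.002, 0.014, -1.0]]
wrist_force: [-0.7, 0.6, -0.0]
finger_gap: 0.0002
```

```bash
python3 go.py -44 0 33 75; python3 look.py 16 top
```

```text
t 17.2333 tcp [ 0.6208 -0.1323  0.0319] gap 0.0001691480513793612 F [-0.71  0.63 -0.01]
in lug frame: along 75.4 perp -19.0  tool y angle -45.2
shift mm [ 4.  -0.5 -1.1] yaw -1.18
fit [ 0.57985028 -0.06612224] 42.95693064242079 0.023024696561464095
```

Call:
{"api": "send_rows", "payload": {"rows": [{"x": 3,"y": 0,"z": 0,"yaw": -1.5,"hand": -1},{"x": 2.5,"y": 0,"z": 0,"yaw": -1.5,"hand": -1},{"x": 0,"y": 0,"z": 0,"yaw": 0,"hand": -1},{"x": 0,"y": 0,"z": 0,"yaw": 0,"hand": -1}]}}

```text
clock: 17.62
tcp_pos: [0.6246, -0.1286, 0.0317]
tcp_rot: [[0.67, 0.742, 0.008], [0.742, -0.67, -0.012], [-0.004, 0.013, -1.0]]
wrist_force: [0.6, 0.9, -0.9]
finger_gap: -0.0002
```

```bash
python3 go.py -41 0 33 75; python3 look.py 17 top
```

```text
t 17.6167 tcp [ 0.6246 -0.1286  0.0317] gap -0.00018934467159227158 F [ 0.56  0.89 -0.92]
in lug frame: along 74.8 perp -17.6  tool y angle -42.1
shift mm [ 2.6  0.2 -1.3] yaw -1.09
fit [ 0.57972188 -0.06637495] 6.196408796114262 0.057147270978455865
```

Past the trip (+32.7° and moving). Withdraw outward, and check it settles.

Call:
{"api": "send_rows", "payload": {"rows": [{"x": 0,"y": 8,"z": 0,"yaw": 0,"hand": -1},{"x": 0,"y": 10,"z": 0,"yaw": 0,"hand": -1},{"x": 0,"y": 10,"z": 0,"yaw": 0,"hand": -1},{"x": 0,"y": 2,"z": -10,"yaw": 0,"hand": -1},{"x": 0,"y": 0,"z": -25,"yaw": 0,"hand": -1},{"x": 0,"y": 0,"z": -35,"yaw": 0,"hand": -1},{"x": 0,"y": 0,"z": -35,"yaw": 0,"hand": -1},{"x": 0,"y": 0,"z": -20,"yaw": 0,"hand": -1},{"x": 0,"y": 0,"z": 0,"yaw": 0,"hand": -1},{"x": 0,"y": 0,"z": 0,"yaw": 0,"hand": -1}]}}

```text
clock: 18.5
tcp_pos: [0.6489, -0.1519, 0.166]
tcp_rot: [[0.673, 0.739, 0.007], [0.739, -0.673, -0.012], [-0.004, 0.013, -1.0]]
wrist_force: [-0.8, -0.5, -0.7]
finger_gap: 0.0001
```

```bash
python3 go.py -41 0 33 75; python3 look.py 18
```

```text
t 18.5 tcp [ 0.6489 -0.1519  0.166 ] gap 7.250576988807874e-05 F [-0.8  -0.54 -0.72]
in lug frame: along 108.4 perp -19.3  tool y angle -42.3
shift mm [  4.  -35.2 132.5] yaw -1.32
fit [ 0.57964309 -0.06618669] 18.53203086391458 0.022493208155670717
```

View pics/top18.png

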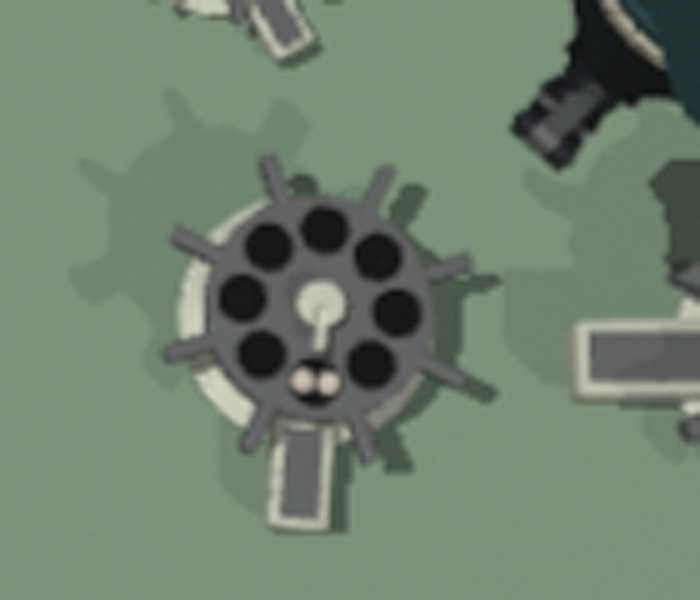

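View pics/side18.png

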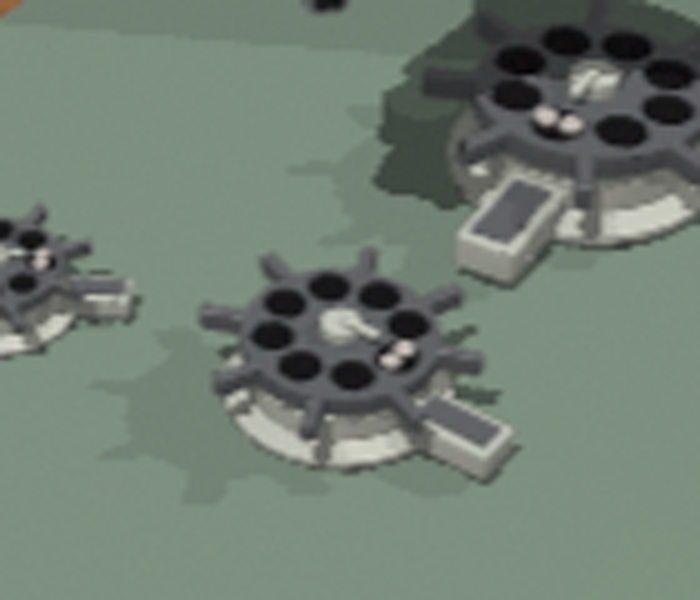

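Both views show the tablets' well over the spout (top view 315,381), the lugs back at 18.5°, the dispenser unmoved and the hand clear above. Handing in.

```bash
python3 -c "
from workcell import env
print(env.finish_job())"
```

```text
the job is handed in; nothing more can be done
None
```

I flicked the middle dispenser's wheel anticlockwise four clicks with the shut fingertips, from about -3.14 to 0. After each click I drew the finger clear and let the wheel settle. It rested on the last click before the spout for over a second.

**Last checks:** The lugs fit at 18.5°, the same phase as at the start. Both camera views show the two tablets over the spout. The fitted dispenser centre stayed within about 0.1 mm of its start. The hand is about 0.17 m up and clear. I handed in at 18.6 s with no verdict reported. I did not measure the mug, jar, mill and recipe box again, but the arm never went near them.

**What went less smoothly:**
- **First click:** the wheel briefly read about 4° short. The following lug may have been touching the finger, and the wheel settled once I withdrew.
- **Third click:** the finger rode too far out on the lug's corner, with about 3 N outward on the wrist. The wheel only jumped on when I pulled the finger away. I kept the finger closer in for the last click, which went cleanly.

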